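# Pry the retaining ring off an antenna rotator's shaft

### The arm

A 7-joint arm with a two-finger parallel gripper is mounted at the origin on the work surface. World frame = base frame: x ahead of the robot, y to its left, z up, the work surface at z = 0. Lengths are in m, angles in rad, forces in N, time in s.
With the tool pointing down it reaches from about 0.4 to 0.85 m from the base axis. Payload 10.4 kg.
Tool frame: the origin (TCP) lies at the very end of the fingers, on their centre line; the grasp point (between the pads) lies r.grip_depth behind it (r.grip_depth is the distance from the TCP to the grasp point, in m); y points along the fingers, z is the direction in which the jaws open and shut, and the axes are right-handed (so a half turn about y gives the same grasp; the last joint's range is limited). The gripper opens to 87 mm and grips with 3 to 60 N. Pads are 19 mm wide; open, the fingers measure 117 mm over their backs; the gripper's body (75 mm by 190 mm) begins 51 mm behind the grasp point.
Start: joints at [1.15, 0.332, -0.065, 1.46, 0.022, 1.35, -0.088], TCP at [0.242, -0.576, 0.194] pointing down, gripper open.
Joint ranges: [-2.6, 2.6], [-0.5, 2.12], [-1.47, 1.34], [0.16, 2.42], [-1.27, 4.41], [0.06, 2.06], [-2.6, 2.6]. Speed limits (rad/s): [2.22, 2.22, 2.79, 2.79, 3.14, 3.14, 3.14].

### API

Orientations are given as a unit quaternion [x, y, z, w].
In Python, from bench import r gives the robot as it stands.
- The arm moves only by the shell command python3 -m jog 'ROWS' [OPENING] [FORCE]. ROWS is JSON, a list of rows, each a list of 6 numbers: the shift along the tool's x, y, z in m, then the turn, a rotation vector about the tool's x, y, z in degrees. A call has 1 to 12 rows; each row shifts and turns the pose as measured when the row begins, along the tool's axes as they then stand; what a row does not reach is not made up. A row lasts 1/12 s, in which the tool goes at most 41.7 mm and 7.16 degrees, less where a joint would pass 70% of its speed; a pose out of reach is approached as far as the arm can. A call with a gripper value outside its range is refused whole. OPENING is the opening, from -1 (shut) to 1 (fully open), so that 0 is half open, set as the call begins (- or left out, the last holds). The fingers move at their own pace and stop on an object; FORCE is the grip in N (left out, the last holds). Time passes only in rows, so rows that do not move let the fingers close. It gives the time, the measured TCP pose, the force and the opening at its end, in the units of the state.
- r.read_state(): the state, without advancing time (a new reading comes with each control period).
- r.camera(name): name is "scene" or "side" or "wrist"; returns a dict with "image" (420x560x3 uint8, red, green, blue), "range_z" (420x560 float32, m along the optical axis (not along the pixel's ray), 0 where there is no reading), "K" (3x3 intrinsics, pixels), "R" (3x3) and "t" (3): a world point X has camera coordinates R X + t. Camera axes: x right, y down, z forward; pixel columns grow to the right and rows downward; lengths in m; the calibration is good to about 2 mm. A picture is of the moment at which its call begins.
- r.close_job(): hands the job in, once; it reports no verdict.
The state is a dict: "time": time; "joint_positions": joint angles; "joint_vel": joint speeds; "joint_torque": joint torques, N m; "ee_pos": TCP position; "eef_rot": TCP orientation; "ft_force": force on the tool from outside, world axes, zero at the start; "torque": the same for the moment, N m; "width": finger opening in m.
Only numpy, scipy, OpenCV 4.12 (cv2) and the standard library are available. Lean on these libraries where they do the work, as an engineer would, in place of code of your own. Each camera call takes 0.05 s, during which the arm holds its last target. There are 200 camera calls.

### The job

The belt wheel of the opened antenna rotator has to come off: take the hooked pick from its rest, feel its tip down the slot in the shaft to behind the back of the brass-coloured retaining ring, and pry the ring out of its groove until it lies loose on the wheel, clear of the shaft. Touch shaft and wheel only lightly with the pick, do not overload the ring, handle it with the gripper or let it fly off the wheel, and keep the arm off the machine. Then lay the pick back in its rest as it was, with everything else on the bench left where it is.

Things in the scene. Friction and masses are not known exactly. Their poses are not given: they have to be found in the camera images.
- wheel: Dark grey toothed belt wheel, 136 mm across, fixed on the rotator. Origin: on the upright shaft's axis, in the plane of the wheel's flat upper face (84 mm above the bench); z up, x along the shaft's slot, outwards through its open side. Edge rim 3 mm wide, 4 mm high, inner radius 65 mm. Shaft end: 32 mm diameter from 6 to 16 mm above the face, necked to 25 mm from 0 to 6 mm (the ring's groove).
- slot (a point): Slot cut straight down the side of the shaft from its top to the wheel's face: this point is the middle of its flat floor's foot, at the level of the wheel's face, 8 mm from the shaft axis; axes as the wheel's. The slot is 9 mm wide (centred on y = 0), open above and towards +x. The ring's back crosses it: 5 mm free between floor and ring.
- ring: Brass-coloured sprung C ring, 42 mm outside, 26.4 mm inside, 4 mm thick, flat on the wheel's face in the groove (0.7 mm play). Origin: its centre, at its underside; when seated, on the wheel's origin. Back towards its +x, across the slot (0.1 rad); mouth and two springy jaws at -x. Comes out only sideways, to +x: 8 to 20 N over the first 10 mm, less after that; it may jump a few mm at the end. Clear of the shaft at 27 mm.
- pick_grip (a point): Centre of the hooked pick's red square handle (96 mm long, 12 x 12 mm, along x). Axes are the pick's: x from handle to hook, z up as it lies, level, in the rest. To pull the ring, the pick's x points opposite to the wheel's x and it is drawn along the wheel's x.
- pick: The pick (97 g; origin and axes as pick_grip). A hooked steel insert is clamped in the collet at the handle's end: a shank 7 mm thick out to about x = 110 mm, and there a straight hook pointing down (-z), its tip 3.5 mm round over the last 18 mm, with a flat end at z = -34 mm, y = 0. The insert is clamped tight, but up to 5 mm farther in or out (along x) than 110 mm, by an amount not known.
- rest_grip (a point): Where the handle's centre lies when the pick is in its fixed rest, 48 mm above the bench; x the way the pick's x points, z up. Black foot 60 mm wide, 8 mm thick; two aluminium uprights, 10 mm thick along x, with open-topped notches: at x = -40 mm for the handle (16 mm wide), at x = 78 mm for the shank (10.5 mm); tops 16 and 19 mm above this point. Between them handle and shank lie free.
- rotator: Grey alloy housing of the opened antenna rotator, 160 x 250 mm, 61 mm high, under the wheel, fixed, with a small steel belt pulley (32 mm across, its top 94 mm above the bench) 115 mm from the shaft. Origin: centre of its underside; the shaft axis stands at its x = 0, y = 30 mm, the small pulley at y = -85 mm.
- tester: Bystander: black rugged handheld tester with a screen, 122 x 212 x 60 mm; origin under its centre.
- tablet: Bystander: flat black tablet, 125 x 205 x 10 mm; origin under its centre.
- adapter: Bystander: black power adapter, 55 x 120 x 32 mm; origin under its centre.
- stylus: Bystander: black stylus, 120 mm long, 9 mm thick; origin under its middle.
- marker: Bystander: pink marker pen, 120 mm long, 9 mm thick; origin under its middle.
- cover: Bystander: the rotator's light grey cover, 174 x 262 x 40 mm; origin under its centre.
- screwdriver: Bystander: screwdriver with blue handle, 190 mm long; origin under its middle.
- dish: Bystander: round aluminium dish with screws, 90 mm across, 22 mm high; origin under its centre.
Things that resemble listed ones, but are neither listed nor needed, are in the scene too. Of the things like the pick, leave any that is turquoise; of the rest the smaller one is meant.

How it is judged:
On the way, in this order (a step that is already met when the one before it is completed fails the run):
1. the pick is lifted out of its rest (z of pick_grip in the frame of rest_grip above 0.03 m), for 0.1 s.
2. the pick bears on the ring while it is still in its groove (contact force between pick and ring above 3 N and horizontal distance between ring and wheel below 0.01 m), for 0.05 s.
3. the ring is off the shaft and clear of it, on the wheel (horizontal distance between ring and wheel between 0.027 and 0.05 m and z of ring in the frame of wheel between -0.003 and 0.008 m), for 0.2 s.
At the end, for the whole second after the job is handed in: Ring flat (within 8 mm) and still on the wheel's face, centre 27 to 50 mm from the shaft axis; pick released and still in its rest, hook down (within 0.3 rad), handle centre within 12 mm sideways and 4 mm in height of rest_grip, axis within 0.12 rad (all of step 3 and horizontal distance between pick_grip and rest_grip below 0.012 m and z of pick_grip in the frame of rest_grip between -0.004 and 0.004 m and angle between the x axis of pick_grip and the x axis of rest_grip, either way round below 0.12 rad and angle between pick_grip's own z axis and vertical below 0.3 rad and linear speed of each of ring, pick below 0.02 m/s); the robot touches nothing.
It fails at once if the pick pressed against the shaft or wheel with more than 15 N (contact force between pick and wheel above 15 N).
It fails at once if the pick pressed against the ring with more than 30 N (contact force between pick and ring above 30 N).
It fails at once if the gripper touched the ring, or the arm or gripper pressed on the wheel or rotator with more than 10 N (contact force between the fingers and ring above 0.5 N or contact force between any of the arm, the fingers and wheel above 10 N or contact force between any of the arm, the fingers and rotator above 10 N).
It fails at once if the ring left the wheel (centre more than 65 mm from the shaft axis, or more than 40 mm above the face) (horizontal distance between ring and wheel above 0.065 m or z of ring in the frame of wheel above 0.04 m).
It fails at once if a bystander moved more than 20 mm (distance of any of tester, tablet, adapter, stylus, marker, cover, screwdriver, dish from where it was at the start of the episode above 0.02 m).
It also fails if it takes over 50 s, if anything falls off the work surface, if the arm or the gripper's body presses on something with over 40 N, if the wrist force passes 120 N, or if a joint passes its speed limit or range.

## Working session

There is one attempt and no reset: what is moved stays moved. The work goes in short steps, Python scripts to look and compute and a shell command to move; the robot and the scene stay as the last step left them, time stands still between calls to the robot, and variables do not carry over. Pictures are saved under pics/ and viewed, about 8 in all and at most 12, crops included, and the job is handed in when it is done.

```bash
ls; mkdir -p pics; cat > h.py <<'E'
import numpy as np, cv2
from bench import r
from scipy.spatial.transform import Rotation as Ro
def ray(c,u,v):
    d=c["R"].T@np.linalg.solve(c["K"],[u,v,1.]); return -c["R"].T@c["t"],d
def onplane(c,u,v,z):
    o,d=ray(c,u,v); return o+d*(z-o[2])/d[2]
def pts(c):
    h,w=c["range_z"].shape; U,V=np.meshgrid(np.arange(w),np.arange(h))
    p=np.stack([U,V,np.ones_like(U)],-1)@np.linalg.inv(c["K"]).T*c["range_z"][...,None]
    return (p-c["t"])@c["R"]
def proj(c,X):
    p=c["K"]@(c["R"]@np.asarray(X)+c["t"]); return p[:2]/p[2]
def save(c,n): cv2.imwrite("pics/"+n,c["image"][...,::-1])
E
python3 - <<'E'
from h import *
for n in("scene","side"):
    c=r.camera(n); save(c,n+"0.png"); np.savez(n+"0.npz",**c); print(n,-c["R"].T@c["t"],c["K"][0,0])
s=r.read_state(); print(s, r.grip_depth, Ro.from_quat(s["eef_rot"]).as_matrix())
a=cv2.imread("pics/scene0.png");b=cv2.imread("pics/side0.png")
E
```

```text
pics
scene [ 0.82968827 -0.47663228  1.05723344] 416.20184583397815
side [0.08313865 0.8117461  0.95359326] 450.12072949723586
{'time': 0.1, 'joint_positions': array([ 1.1504107 ,  0.33281565, -0.06469856,  1.46084808,  0.02161406,
        1.34987518, -0.08851063]), 'joint_vel': array([ 0.00086173,  0.00020299,  0.00027711, -0.00054423, -0.00129861,
       -0.00123067,  0.00142703]), 'joint_torque': array([ 1.33897618e-03, -6.24543214e+01,  2.46933365e-02, -3.90719390e+01,
       -6.13502017e-02,  3.65136343e-02,  1.15150788e-04]), 'ee_pos': array([ 0.24195834, -0.57586349,  0.19333358]), 'eef_rot': array([-0.13982772,  0.69359385, -0.69273814,  0.13960534]), 'ft_force': array([-0.31175545, -0.13678557,  0.01152442]), 'torque': array([ 0.00714742, -0.00605555,  0.00338266]), 'width': 0.08708211490482501} 0.0187 [[-9.21917117e-01 -5.47396333e-04  3.87386796e-01]
 [-3.87387177e-01  1.12416229e-03 -9.21916434e-01]
 [ 6.91680464e-05 -9.99999218e-01 -1.24843878e-03]]
```

View pics/scene0.png

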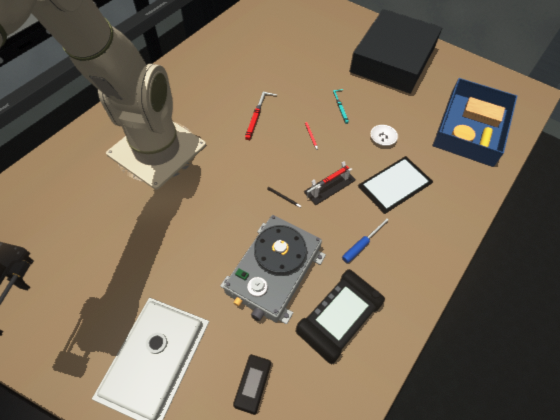

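View pics/side0.png

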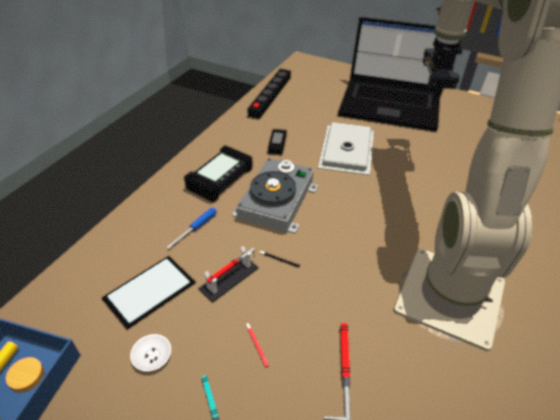

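The scene view shows the pick in its rest at about (330,180), the wheel at (280,248), and the larger red pick and the turquoise one lying loose. I'll measure the first two and take enlarged crops.

```bash
python3 - <<'E'
from h import *
for n,bx in(("scene",(215,150,140,140)),("side",(190,150,140,150))):
    c=dict(np.load(n+"0.npz")); x,y,w,h=bx
    im=c["image"]; hsv=cv2.cvtColor(im,cv2.COLOR_RGB2HSV).astype(int); P=pts(c)
    H,S,V=hsv[...,0],hsv[...,1],hsv[...,2]
    box=np.zeros(H.shape,bool); box[y:y+h,x:x+w]=1
    if n=="side": box[:]=0; box[245:300,195:265]=1
    red=((H<6)|(H>174))&(S>150)&(V>90)&box
    v,u=np.nonzero(red); q=np.array([onplane(c,a,b,.052) for a,b in zip(u,v)])
    m=q[:,:2].mean(0); U,s,Vt=np.linalg.svd(q[:,:2]-m); t=(q[:,:2]-m)@Vt[0]
    print(n,"red",len(u),m,Vt[0],np.degrees(np.arctan2(Vt[0][1],Vt[0][0])),t.min(),t.max(), "rangept",np.median(P[red],0))
    # wheel via range: points z 0.078..0.095
    box[:]=0; box[150:320,185:330]=1
    wh=(abs(P[...,2]-.085)<.006)&box
    p=P[wh]; k=p[:,:2]
    cm=np.median(k,0)
    k=k[np.linalg.norm(k-cm,axis=1)<.09]; (cx,cy),R=cv2.minEnclosingCircle(k.astype(np.float32)); print("wheel",len(k),k.mean(0),(cx,cy),R, np.median(p[:,2]))
    hi=(P[...,2]>.094)&(P[...,2]<.11)&box; print("shaft top",hi.sum(),P[hi].mean(0) if hi.any() else 0)
    br=(H>12)&(H<35)&(S>110)&(V>110)&box&(np.hypot(P[...,0]-cx,P[...,1]-cy)<.04)
    if br.any(): print("brass",br.sum(),[onplane(c,*np.argwhere(br).mean(0)[::-1],.088)])
a=[]
for n,(x,y,w,h) in(("scene",(235,155,130,150)),("side",(190,150,130,150))):
    c=np.load(n+"0.npz"); a.append(cv2.resize(c["image"][y:y+h,x:x+w],(390,450),interpolation=cv2.INTER_CUBIC))
cv2.imwrite("pics/crop0.png",np.hstack(a)[...,::-1])
E
```

```text
scene red 119 [0.53214229 0.23094767] [-0.30295884 -0.95300364] -107.63540476690184 -0.04907359971753857 0.04363952151557657 rangept [0.53269747 0.22860028 0.05398132]
wheel 1858 [ 0.55685755 -0.08215228] (0.5551297664642334, -0.08119141310453415) 0.06901153922080994 0.08526087449543185
shaft top 122 [ 0.55696947 -0.08927438  0.09989138]
brass 49 [array([ 0.5608616 , -0.08059898,  0.088     ])]
side red 186 [0.53241211 0.23597638] [0.31479718 0.94915896] 71.65143012015584 -0.046823570732524404 0.04938049023681768 rangept [0.53170741 0.23645948 0.05325335]
wheel 1073 [ 0.55653769 -0.07258456] (0.5593777298927307, -0.07482258975505829) 0.07035128772258759 0.08490547120817288
shaft top 73 [ 0.55827938 -0.07782228  0.09971685]
brass 64 [array([ 0.55262115, -0.06796575,  0.088     ])]
```

View pics/crop0.png

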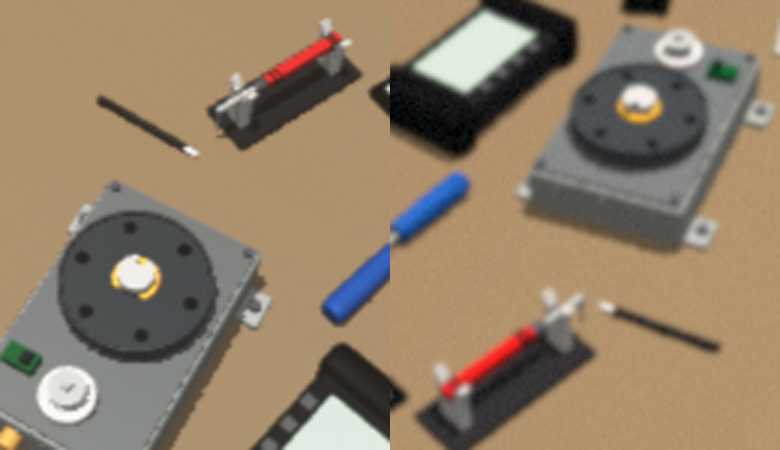

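```bash
cat >> h.py <<'E'
def delta(p,yaw=None):
    "tool-frame shift to world p; yaw (deg) of tool z wanted -> turn about tool y"
    s=r.read_state(); R=Ro.from_quat(s["eef_rot"]).as_matrix()
    d=R.T@(np.asarray(p)-s["ee_pos"]); z=R[:,2]; y0=np.degrees(np.arctan2(z[1],z[0]))
    print("t",s["time"],"tcp",s["ee_pos"].round(4),"zyaw",round(y0,2),"down",R[:,1].round(4),"F",s["ft_force"].round(2),"w",round(s["width"],4))
    print("shift mm",(d*1000).round(1), "turn y", None if yaw is None else round(-((yaw-y0+180)%360-180),2))
E
python3 -m jog '[[-0.032,-0.01,-0.022,0,0,0],[-0.032,-0.01,-0.022,0,0,0],[-0.032,-0.01,-0.022,0,0,0],[-0.032,-0.01,-0.022,0,0,0],[-0.032,-0.01,-0.022,0,0,0],[-0.032,-0.01,-0.022,0,0,0],[-0.032,-0.01,-0.022,0,0,0],[-0.032,-0.01,-0.022,0,0,0],[-0.032,-0.01,-0.022,0,0,0],[-0.032,-0.01,-0.022,0,0,0],[-0.032,-0.01,-0.022,0,0,0],[-0.032,-0.01,-0.022,0,0,0]]'
python3 - <<'E'
from h import *
delta([.5575,-.08,.35],-17.6); print(r.read_state()["joint_positions"].round(2))
c=r.camera("wrist"); s=r.read_state(); R=Ro.from_quat(s["eef_rot"]).as_matrix()
print("cam in tool",R.T@(-c["R"].T@c["t"]-s["ee_pos"]),"axis tool",R.T@c["R"][2],c["K"]); print(proj(c,[.5575,-.08,.084]))
c=dict(np.load("scene0.npz"));print(onplane(c,307,192,.05))
E
```

```text
time: 1.1
ee_pos: [0.4953, -0.1751, 0.3102]
eef_rot: [-0.137, 0.697, -0.691, 0.13]
ft_force: [0.9, -0.8, -0.4]
width: 0.087
t 1.1 tcp [ 0.4953 -0.1751  0.3102] zyaw -68.25 down [-0.0125  0.0066 -0.9999] F [ 0.88 -0.85 -0.41] w 0.087
shift mm [-92.6 -39.9 -65.7] turn y -50.65
[ 0.64  0.11 -0.42  1.49  0.04  1.56 -0.97]
cam in tool [-0.06251178 -0.1897009   0.00688185] axis tool [ 0.25635801  0.96657864 -0.00251082] [[372.27119411   0.         272.84723798]
 [  0.         372.27119411 214.74399018]
 [  0.           0.           1.        ]]
[214.41549375  92.63158939]
[0.50087399 0.12760436 0.05      ]
```

```bash
python3 - <<'E'
from h import *
c=r.camera("wrist"); np.savez("w1.npz",**c); save(c,"w1full.png")
u,v=proj(c,[.5575,-.08,.084]).astype(int)
im=c["image"][max(v-100,0):v+100,u-110:u+110]; cv2.imwrite("pics/w1.png",cv2.resize(im[...,::-1],None,fx=3,fy=3,interpolation=cv2.INTER_CUBIC)); print(u-110,max(v-100,0))
P=pts(c); hi=(abs(P[...,2]-.1)<.003)&(np.hypot(P[...,0]-.5575,P[...,1]+.08)<.03); print(hi.sum(),P[hi].mean(0))
wf=(abs(P[...,2]-.0855)<.006)&(np.hypot(P[...,0]-.5575,P[...,1]+.08)<.085);k=P[wf][:,:2];print(cv2.minEnclosingCircle(k.astype(np.float32)))
E
```

```text
112 0
713 [ 0.55769383 -0.07872711  0.10118462]
((0.557037889957428, -0.07758737355470657), 0.0681045651435852)
```

View pics/w1.png

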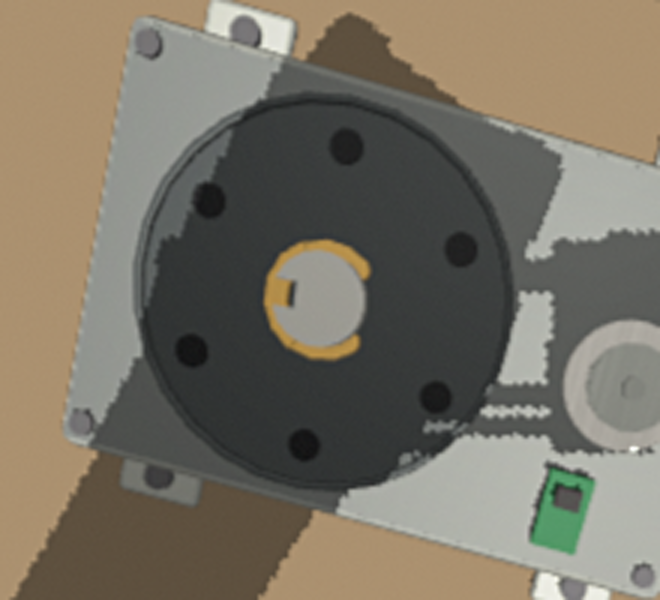

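The close-up shows the wheel with the shaft at (320,300). The slot is at (291,292), opening to image left, and the ring's back crosses it. The mouth is on the right.

```bash
python3 - <<'E'
from h import *
c=dict(np.load("w1.npz")); f=lambda a,b,z: onplane(c,112+a/3-1/3,b/3-1/3,z)
ax=f(319,299.5,.1); fl=f(294.5,292.5,.1)
print("shaft",ax,"floor edge",fl,np.linalg.norm(ax-fl),np.degrees(np.arctan2(*(fl-ax)[1::-1])))
im=c["image"]; hsv=cv2.cvtColor(im,cv2.COLOR_RGB2HSV).astype(int)
br=(hsv[...,0]>10)&(hsv[...,0]<32)&(hsv[...,1]>110); P=pts(c); br&=np.hypot(P[...,0]-.5575,P[...,1]+.079)<.03
v,u=np.nonzero(br); q=np.array([onplane(c,a,b,.088)[:2] for a,b in zip(u,v)]); print(len(q),"ring circ",cv2.minEnclosingCircle(q.astype(np.float32)))
for rr in(1,): 
  m=np.hypot(*(q-ax[:2]).T)<.0155; print("brass in slot",m.sum(),q[m].mean(0),np.degrees(np.arctan2(*(q[m].mean(0)-ax[:2])[::-1])))
pul=f(632,387,.094); d=pul-ax; print("pulley yaw",np.degrees(np.arctan2(d[1],d[0])),np.hypot(*d[:2]))
m1=f(368,272,.088);m2=f(356,347,.088); mm=(m1+m2)/2-ax; print("mouth back yaw",np.degrees(np.arctan2(-mm[1],-mm[0])))
E
```

```text
shaft [ 0.55702977 -0.07821306  0.1       ] floor edge [ 0.55598472 -0.06956291  0.1       ] 0.008713049237332625 96.88865317695388
347 ring circ ((0.5571741461753845, -0.07700123637914658), 0.020989561453461647)
brass in slot 20 [ 0.55438766 -0.06454963] 100.94423935035367
pulley yaw -82.79235531542648 0.11381936399909831
mouth back yaw 99.5481244902452
```

View pics/w1full.png

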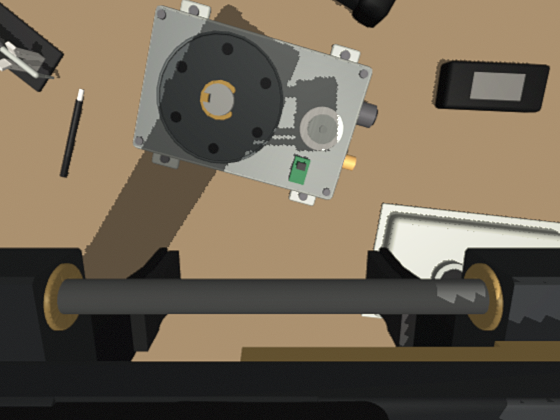

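```bash
python3 -m jog '[[0,0,0,0,-7.1,0],[0,0,0,0,-7.1,0],[0,0,0,0,-7.1,0],[0,0,0,0,-7.1,0],[0,0,0,0,-7.1,0],[0,0,0,0,-7.1,0],[0,0,0,0,-7.1,0],[0,0,0,0,-1,0]]' 1 60; python3 -m jog '[[-0.037,0.012,-0.01,0,0,0],[-0.037,0.012,-0.01,0,0,0],[-0.037,0.012,-0.01,0,0,0],[-0.037,0.012,-0.01,0,0,0],[-0.037,0.012,-0.01,0,0,0],[-0.037,0.012,-0.01,0,0,0],[-0.037,0.012,-0.01,0,0,0],[-0.037,0.012,-0.01,0,0,0],[-0.037,0.012,-0.01,0,0,0],[0,0,0,0,0,0]]'
python3 - <<'E'
from h import *
delta([.512,.169,.2],-17.6); print(r.read_state()["joint_positions"].round(2))
c=r.camera("wrist"); np.savez("w2.npz",**c); save(c,"w2.png")
im=c["image"]; hsv=cv2.cvtColor(im,cv2.COLOR_RGB2HSV).astype(int); P=pts(c)
red=((hsv[...,0]<6)|(hsv[...,0]>174))&(hsv[...,1]>150)&(hsv[...,2]>80); red&=np.hypot(P[...,0]-.533,P[...,1]-.2355)<.08
v,u=np.nonzero(red); q=np.array([onplane(c,a,b,.054)[:2] for a,b in zip(u,v)]).astype(np.float32)
print(len(q),cv2.minAreaRect(q),u.min(),u.max(),v.min(),v.max(),np.median(P[red],0)); b=cv2.boxPoints(cv2.minAreaRect(q)); print(b)
E
```

```text
time: 1.87
ee_pos: [0.4985, -0.1661, 0.3087]
eef_rot: [-0.425, 0.572, -0.56, 0.422]
ft_force: [0.1, -0.4, 0.1]
width: 0.0871
time: 2.7
ee_pos: [0.5088, 0.1887, 0.1973]
eef_rot: [-0.413, 0.581, -0.57, 0.408]
ft_force: [-0.7, 0.9, 0.6]
width: 0.0866
t 2.7 tcp [0.5088 0.1887 0.1973] zyaw -19.05 down [-0.0142  0.0094 -0.9999] F [-0.72  0.93  0.57] w 0.0866
shift mm [17.6 -2.9  9.4] turn y -1.45
[ 0.23  0.24 -0.76  1.63  0.15  1.35 -0.88]
1334 ((0.4072323441505432, 0.21310152113437653), (0.30895301699638367, 0.08793505281209946), 9.994502067565918) 4 292 81 247 [0.53403333 0.23721179 0.05492334]
[[0.24746937 0.22959185]
 [0.26273084 0.14299127]
 [0.5669953  0.1966112 ]
 [0.55173385 0.28321177]]
```

View pics/w2.png

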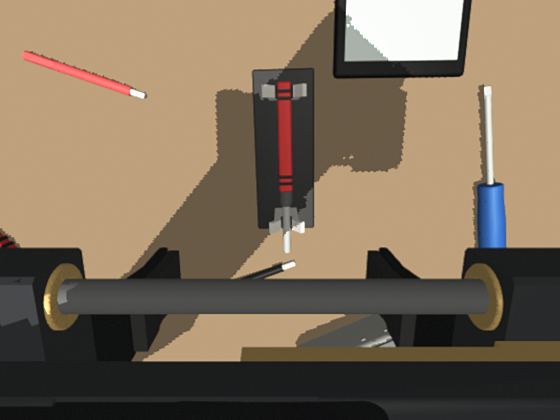

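```bash
python3 - <<'E'
from h import *
c=dict(np.load("w2.npz")); im=c["image"]; hsv=cv2.cvtColor(im,cv2.COLOR_RGB2HSV).astype(int)
red=((hsv[...,0]<6)|(hsv[...,0]>174))&(hsv[...,1]>130)&(hsv[...,2]>50); m=np.zeros_like(red); m[70:200,268:302]=1; red&=m
v,u=np.nonzero(red); q=np.array([onplane(c,a,b,.054)[:2] for a,b in zip(u,v)]).astype(np.float32)
(cx,cy),wh,a=cv2.minAreaRect(q); print((cx,cy),wh,a,v.min(),v.max()); l=cv2.fitLine(q,cv2.DIST_L2,0,.001,.001).ravel(); print(l,np.degrees(np.arctan2(l[1],l[0])))
foot=[onplane(c,*p,.008)[:2] for p in((253,70),(313,68),(313,228),(258,228))]; print(np.array(foot))
d=-l[:2]*np.sign(l[1]); yaw=np.degrees(np.arctan2(d[1],d[0])); print("pick yaw",yaw)
t=np.array([cx,cy])+d*.015; print(t); delta([*t,.09],yaw+90); delta([*t,.0293],yaw+90)
E
```

```text
(0.5336636900901794, 0.2355838418006897) (0.0953722670674324, 0.01251615397632122) 72.39025115966797 81 191
[0.3000925  0.9539101  0.5339991  0.23665538] 72.536835
[[0.52536837 0.30403996]
 [0.58040118 0.28681788]
 [0.53223819 0.13432323]
 [0.47671219 0.15320689]]
pick yaw -107.46316
[0.5291623  0.22127519]
t 2.75 tcp [0.5096 0.1855 0.198 ] zyaw -19.16 down [-0.0137  0.0079 -0.9999] F [-1.96  0.3   0.69] w 0.0868
shift mm [-39.9 108.    8.4] turn y -1.7
t 2.75 tcp [0.5096 0.1855 0.198 ] zyaw -19.16 down [-0.0137  0.0079 -0.9999] F [-1.96  0.3   0.69] w 0.0868
shift mm [-39.7 168.7   9.3] turn y -1.7
```

```bash
cat >> h.py <<'E'
def goto(p,yaw):
    "tool-frame shift (mm) and rotation vector (deg) to TCP p, tool straight down, tool z at yaw"
    s=r.read_state(); R=Ro.from_quat(s["eef_rot"]).as_matrix(); a=np.radians(yaw)
    z=np.array([np.cos(a),np.sin(a),0]); y=np.array([0,0,-1.]); T=np.c_[np.cross(y,z),y,z]
    print("t",s["time"],"tcp",s["ee_pos"].round(4),"F",s["ft_force"].round(2),"M",s["torque"].round(2),"w",round(s["width"],4))
    print("shift mm",(R.T@(np.asarray(p)-s["ee_pos"])*1000).round(1),"turn",np.degrees(Ro.from_matrix(R.T@T).as_rotvec()).round(2))
E
python3 -m jog '[[-0.01,0.03,0.002,0.9,-1.7,-0.2],[-0.01,0.03,0.002,0,0,0],[-0.01,0.03,0.002,0,0,0],[-0.01,0.018,0.002,0,0,0],[0,0,0,0,0,0],[0,0,0,0,0,0]]'
python3 -c "
from h import *
goto([.5292,.2213,.0293],-17.5)"
```

```text
time: 3.25
ee_pos: [0.5326, 0.2178, 0.0868]
eef_rot: [0.413, -0.572, 0.576, -0.413]
ft_force: [-0.0, 0.2, 1.2]
width: 0.087
t 3.25 tcp [0.5326 0.2178 0.0868] F [-0.02  0.2   1.21] M [-0.02 -0.05  0.02] w 0.087
shift mm [-2.3 57.5 -4.6] turn [-0.23 -1.01  0.13]
```

```bash
python3 -m jog '[[-0.002,0.019,-0.0045,-0.2,-1.0,0.1],[0,0.019,0,0,0,0],[0,0.019,0,0,0,0],[0,0,0,0,0,0],[0,0,0,0,0,0]]'
python3 -c "
from h import *
goto([.5292,.2213,.0293],-17.5)"
```

```text
time: 3.67
ee_pos: [0.5337, 0.2164, 0.0354]
eef_rot: [0.412, -0.571, 0.575, -0.417]
ft_force: [0.1, -0.4, 0.7]
width: 0.0871
t 3.6667 tcp [0.5337 0.2164 0.0354] F [ 0.05 -0.41  0.68] M [-0.04 -0.1   0.03] w 0.0871
shift mm [-3.3  6.  -5.9] turn [-0.47 -0.71 -0.08]
```

```bash
python3 -m jog '[[-0.004,0.006,-0.006,-0.5,-0.7,-0.1],[0,0,0,0,0,0],[0,0,0,0,0,0]]'
python3 -c "
from h import *
goto([.5292,.2213,.0293],-17.5)"
```

```text
time: 3.92
ee_pos: [0.5314, 0.2217, 0.0334]
eef_rot: [0.416, -0.57, 0.571, -0.419]
ft_force: [0.8, -0.4, 0.1]
width: 0.0866
t 3.9167 tcp [0.5314 0.2217 0.0334] F [ 0.75 -0.39  0.07] M [-0.11 -0.11  0.04] w 0.0866
shift mm [ 1.1  4.1 -2. ] turn [-0.19 -0.15 -0.09]
```

```bash
python3 -m jog '[[0.001,0.007,-0.002,-0.2,-0.2,-0.1],[0,0,0,0,0,0]]'; python3 -m jog '[[0,0,0,0,0,0],[0,0,0,0,0,0],[0,0,0,0,0,0],[0,0,0,0,0,0],[0,0,0,0,0,0],[0,0,0,0,0,0]]' -1 60
python3 -c "
from h import *
goto([.5292,.2213,.0293],-17.5)"
```

```text
time: 4.08
ee_pos: [0.53, 0.2218, 0.0275]
eef_rot: [0.418, -0.57, 0.57, -0.419]
ft_force: [0.2, 0.8, 0.0]
width: 0.0868
time: 4.58
ee_pos: [0.5301, 0.222, 0.028]
eef_rot: [0.418, -0.57, 0.57, -0.419]
ft_force: [0.1, 0.7, -0.1]
width: 0.0547
t 4.5833 tcp [0.5301 0.222  0.028 ] F [ 0.1   0.71 -0.11] M [ 0.01 -0.1   0.01] w 0.0547
shift mm [ 1.  -1.4 -0.7] turn [-0.1   0.07 -0.08]
```

```bash
python3 -m jog '[[0,0,0,0,0,0],[0,0,0,0,0,0],[0,0,0,0,0,0],[0,0,0,0,0,0],[0,0,0,0,0,0],[0,0,0,0,0,0],[0,0,0,0,0,0],[0,0,0,0,0,0],[0,0,0,0,0,0],[0,0,0,0,0,0]]' -1 60
python3 -c "
from h import *
goto([.5301,.222,.028],-17.5)"
```

```text
time: 5.42
ee_pos: [0.5301, 0.222, 0.028]
eef_rot: [0.418, -0.57, 0.57, -0.419]
ft_force: [0.6, -0.7, -0.3]
width: 0.0002
t 5.4167 tcp [0.5301 0.222  0.028 ] F [ 0.61 -0.71 -0.33] M [ 0.01 -0.09  0.02] w 0.0002
shift mm [ 0. -0. -0.] turn [-0.1   0.07 -0.08]
```

```bash
python3 - <<'E'
from h import *
c=r.camera("scene"); w=r.camera("side"); 
a=cv2.resize(c["image"][130:230,270:390],(480,400),interpolation=cv2.INTER_CUBIC); 
b=cv2.resize(w["image"][220:320,180:280],(400,400),interpolation=cv2.INTER_CUBIC)[:,:320]
cv2.imwrite("pics/g1.png",np.hstack([a,b])[...,::-1]); 
E
```

```text
(no output)
```

View pics/g1.png

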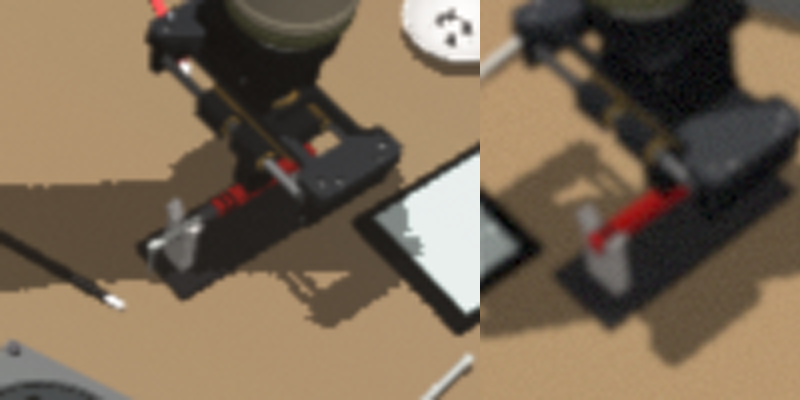

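```bash
python3 -m jog '[[0,-0.01,0,0,0,0],[0,-0.01,0,0,0,0],[0,-0.01,0,0,0,0],[0,0,0,0,0,0],[0,0,0,0,0,0]]'
python3 - <<'E'
from h import *
goto([.5301,.222,.028],-17.5)
for n,bx in(("scene",(290,150,70,60)),("side",(195,235,80,65))):
    c=r.camera(n); np.savez(n+"1.npz",**c); c0=np.load(n+"0.npz")
    for k in(c0,c):
        x,y,w,h=bx; im=k["image"][y:y+h,x:x+w]; hsv=cv2.cvtColor(im,cv2.COLOR_RGB2HSV).astype(int)
        m=((hsv[...,0]<6)|(hsv[...,0]>174))&(hsv[...,1]>140)&(hsv[...,2]>60); v,u=np.nonzero(m)
        print(n,m.sum(),(u.min()+x,u.max()+x,v.min()+y,v.max()+y) if m.any() else 0, np.median(pts(dict(k))[y:y+h,x:x+w][m],0))
a=cv2.resize(np.load("scene1.npz")["image"][130:230,270:390],(480,400),interpolation=cv2.INTER_CUBIC); 
b=cv2.resize(np.load("side1.npz")["image"][220:320,180:280],(400,400),interpolation=cv2.INTER_CUBIC)[:,:320]
cv2.imwrite("pics/g2.png",np.hstack([a,b])[...,::-1])
E
```

```text
time: 5.93
ee_pos: [0.5304, 0.2223, 0.0622]
eef_rot: [0.417, -0.57, 0.57, -0.42]
ft_force: [0.5, -0.8, -0.1]
width: 0.0007
t 5.9333 tcp [0.5304 0.2223 0.0622] F [ 0.52 -0.76 -0.15] M [-0.09 -0.1   0.01] w 0.0007
shift mm [ 0.5 34.2 -0.3] turn [-0.15  0.08 -0.12]
scene 129 (np.int64(323), np.int64(348), np.int64(166), np.int64(183)) [0.53188434 0.22860028 0.05389867]
scene 110 (np.int64(323), np.int64(344), np.int64(169), np.int64(183)) [0.53001819 0.22532694 0.05299214]
side 194 (np.int64(207), np.int64(238), np.int64(259), np.int64(282)) [0.53170741 0.23404811 0.05317215]
side 165 (np.int64(207), np.int64(234), np.int64(262), np.int64(281)) [0.5340908  0.24052174 0.05327968]
```

```bash
python3 - <<'E'
from h import *
w=r.camera("wrist"); np.savez("w3.npz",**w)
a=cv2.resize(np.load("scene1.npz")["image"][130:230,290:370],(240,300),interpolation=cv2.INTER_CUBIC)
b=cv2.resize(np.load("side1.npz")["image"][220:320,180:260],(240,300),interpolation=cv2.INTER_CUBIC)
im=np.zeros((600,800,3),np.uint8); im[:420,:560]=w["image"]; im[:300,560:]=a; im[300:,560:]=b
cv2.imwrite("pics/g3.png",im[...,::-1]); R=Ro.from_quat(r.read_state()["eef_rot"]).as_matrix(); t=r.read_state()["ee_pos"]
print("tcp px",proj(w,t),"grasp pt",proj(w,t-R[:,1]*.0187))
E
```

```text
tcp px [272.08769829 248.69542869] grasp pt [272.04912227 261.4365011 ]
```

View pics/g3.png

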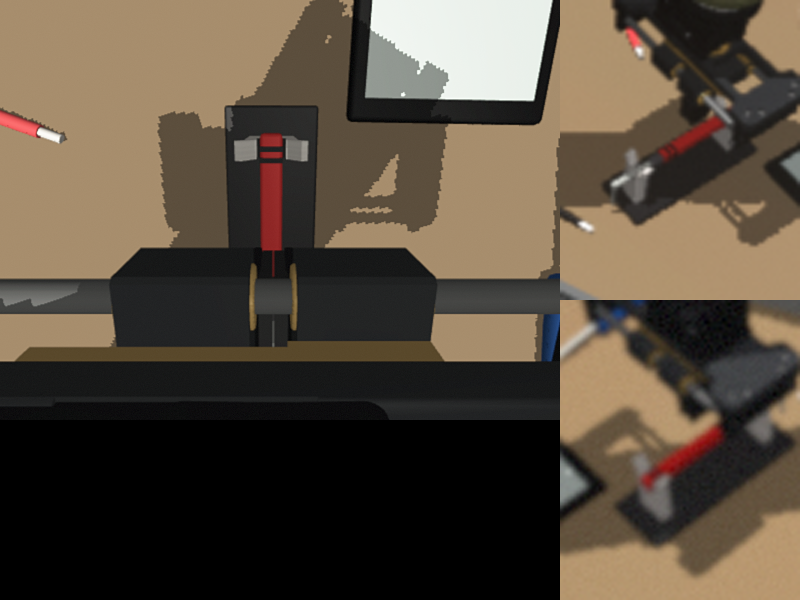

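```bash
python3 - <<'E'
from h import *
c=dict(np.load("w3.npz")); P=pts(c); s=r.read_state(); R=Ro.from_quat(s["eef_rot"]).as_matrix(); print(s["time"],s["ee_pos"],s["width"])
Q=(P-s["ee_pos"])@R*1000
for v in(230,240,246,250,252,256,262,270,280):
    print(v,[Q[v,u].round(0).tolist() for u in(255,267,270,273,277,290)])
E
```

```text
6.0833 [0.53004048 0.22221927 0.06125858] 0.0006068024768170578
230 [[5.0, 53.0, -12.0], [-9.0, 6.0, -3.0], [-9.0, 6.0, -1.0], [-9.0, 7.0, 1.0], [-9.0, 7.0, 3.0], [5.0, 53.0, 12.0]]
240 [[12.0, 52.0, -12.0], [-3.0, 6.0, -3.0], [-3.0, 6.0, -1.0], [-3.0, 6.0, 1.0], [-3.0, 6.0, 3.0], [13.0, 53.0, 12.0]]
246 [[17.0, 52.0, -12.0], [1.0, 6.0, -3.0], [1.0, 7.0, -1.0], [1.0, 7.0, 1.0], [0.0, 5.0, 3.0], [16.0, 51.0, 12.0]]
250 [[-11.0, -33.0, -8.0], [-10.0, -31.0, -2.0], [-11.0, -31.0, -1.0], [-10.0, -30.0, 0.0], [-10.0, -30.0, 2.0], [-12.0, -34.0, 8.0]]
252 [[-11.0, -36.0, -8.0], [-10.0, -32.0, -2.0], [-10.0, -33.0, -1.0], [-10.0, -33.0, 0.0], [-10.0, -32.0, 2.0], [-12.0, -37.0, 8.0]]
256 [[-11.0, -40.0, -7.0], [-10.0, -38.0, -2.0], [-10.0, -38.0, -1.0], [-9.0, -35.0, 0.0], [-10.0, -37.0, 2.0], [-12.0, -42.0, 8.0]]
262 [[-12.0, -48.0, -7.0], [-10.0, -45.0, -2.0], [-10.0, -45.0, -1.0], [-6.0, -36.0, 0.0], [-10.0, -45.0, 2.0], [-11.0, -48.0, 7.0]]
270 [[-34.0, -110.0, -4.0], [-10.0, -53.0, -2.0], [-10.0, -53.0, -1.0], [-3.0, -36.0, 0.0], [-10.0, -54.0, 2.0], [-34.0, -110.0, 4.0]]
280 [[-34.0, -115.0, -4.0], [-33.0, -114.0, -1.0], [-33.0, -114.0, -0.0], [-33.0, -114.0, 0.0], [-33.0, -113.0, 1.0], [-33.0, -114.0, 4.0]]
```

```bash
python3 - <<'E'
from h import *
for f,t,q in(("w2.npz",[.5092,.1870,.1977],[-0.413,0.581,-0.57,0.408]),("w3.npz",[.53,.2222,.0613],[.417,-.57,.57,-.42])):
    c=dict(np.load(f)); P=pts(c); R=Ro.from_quat(q).as_matrix(); Q=(P-np.array(t))@R*1000
    m=(abs(Q[...,0])<13)&(Q[...,1]>-60)&(Q[...,1]<3)
    for z0 in range(-80,81,10):
        k=m&(abs(Q[...,2]-z0)<5)
        if k.any(): print(f,z0,k.sum(),"x",Q[k][:,0].min().round(),Q[k][:,0].max().round(),"y",Q[k][:,1].min().round(),Q[k][:,1].max().round())
E
```

```text
w2.npz -50 570 x -13.0 8.0 y -60.0 -29.0
w2.npz -40 359 x -12.0 8.0 y -59.0 -29.0
w2.npz 40 511 x -12.0 8.0 y -60.0 -29.0
w2.npz 50 472 x -13.0 -11.0 y -60.0 -29.0
w3.npz -10 172 x -13.0 -10.0 y -60.0 -28.0
w3.npz 0 660 x -12.0 1.0 y -60.0 -28.0
w3.npz 10 215 x -12.0 -10.0 y -60.0 -29.0
```

The fingers closed on nothing. In the wrist range image the finger ends sit about 29 mm behind the reported TCP, in both the open and the closed picture. So the reported TCP isn't at the fingertips, and the true tip is about 29 mm higher. I'll re-grasp that much lower and watch the force.

```bash
python3 -m jog '[[0,0,0,0,0,0],[0,0,0,0,0,0],[0,0,0,0,0,0],[0,0,0,0,0,0],[0,0,0,0,0,0],[0,0,0,0,0,0],[0,0,0,0,0,0]]' -0.1 60;  python3 -m jog '[[0,0.015,0,0,0,0],[0,0.015,0,0,0,0],[0,0.015,0,0,0,0],[0,0,0,0,0,0],[0,0,0,0,0,0]]'
python3 -c "
from h import *
goto([.5292,.2213,.001],-17.5)"
```

```text
time: 6.67
ee_pos: [0.5289, 0.2217, 0.0595]
eef_rot: [-0.419, 0.57, -0.57, 0.418]
ft_force: [-0.7, 0.6, 0.3]
width: 0.0366
time: 7.08
ee_pos: [0.5299, 0.2222, 0.0141]
eef_rot: [-0.418, 0.57, -0.57, 0.419]
ft_force: [0.2, -0.1, -0.4]
width: 0.0392
t 7.0833 tcp [0.5299 0.2222 0.0141] F [ 0.16 -0.14 -0.42] M [-0.02 -0.1   0.02] w 0.0392
shift mm [ 1.1 13.1 -0.4] turn [-0.05  0.09 -0.07]
```

```bash
python3 -m jog '[[0.001,0.006,0,0,0,0],[0,0.006,0,0,0,0],[0,0,0,0,0,0]]';  python3 -m jog '[[0,0,0,0,0,0],[0,0,0,0,0,0],[0,0,0,0,0,0],[0,0,0,0,0,0],[0,0,0,0,0,0],[0,0,0,0,0,0],[0,0,0,0,0,0],[0,0,0,0,0,0]]' -1 60
python3 -c "
from h import *
goto([.5292,.2213,.001],-17.5)"
```

```text
time: 7.33
ee_pos: [0.5305, 0.2215, 0.0029]
eef_rot: [0.417, -0.57, 0.57, -0.42]
ft_force: [-0.1, 0.3, -0.7]
width: 0.0392
time: 8.0
ee_pos: [0.5311, 0.222, 0.0044]
eef_rot: [0.417, -0.57, 0.57, -0.42]
ft_force: [-0.4, -0.4, -0.1]
width: 0.0113
t 8.0 tcp [0.5311 0.222  0.0044] F [-0.42 -0.41 -0.09] M [-0.03 -0.09 -0.05] w 0.0113
shift mm [ 1.2  3.3 -1.7] turn [-0.23  0.08 -0.2 ]
```

```bash
python3 -m jog '[[0,-0.01,0,0,0,0],[0,-0.015,0,0,0,0],[0,-0.02,0,0,0,0],[0,-0.025,0,0,0,0],[0,-0.03,0,0,0,0],[0,-0.03,0,0,0,0],[0,-0.03,0,0,0,0],[0,-0.015,0,0,0,0],[0,0,0,0,0,0]]'
python3 - <<'E'
from h import *
goto([.5419,.0421,.18],7.2)
w=r.camera("wrist"); np.savez("w4.npz",**w); P=pts(w); s=r.read_state(); R=Ro.from_quat(s["eef_rot"]).as_matrix(); Q=(P-s["ee_pos"])@R*1000
hsv=cv2.cvtColor(w["image"],cv2.COLOR_RGB2HSV).astype(int); m=((hsv[...,0]<6)|(hsv[...,0]>174))&(hsv[...,1]>140)&(hsv[...,2]>60)&(abs(Q[...,2])<15)
q=Q[m]; print(m.sum(),q.min(0),q.max(0),np.median(q,0))
k=m&(Q[...,0]>-40); print("near",np.median(Q[k],0)); k=m&(Q[...,0]<-48); print("far",np.median(Q[k],0))
E
```

```text
time: 8.75
ee_pos: [0.528, 0.2218, 0.1913]
eef_rot: [-0.418, 0.57, -0.569, 0.42]
ft_force: [-0.4, 0.9, -0.9]
width: 0.0114
t 8.75 tcp [0.528  0.2218 0.1913] F [-0.38  0.87 -0.89] M [ 0.03 -0.04 -0.  ] w 0.0114
shift mm [167.5  11.   66.6] turn [ -0.11 -24.47  -0.13]
4467 [ -68.97820162 -193.11852253   -5.82774084] [ 25.64643536 -42.68129469   6.35885672] [-27.88355463 -51.86354601   0.37258267]
near [-18.54101342 -51.8816977    0.37236253]
far [-56.69893959 -51.81039553   0.3807722 ]
```

```bash
python3 -m jog '[[0,0,0,0,-6.1,0],[0,0,0,0,-6.1,0],[0,0,0,0,-6.1,0],[0,0,0,0,-6.1,0],[0.03,0.0,-0.001,0,0,0],[0.03,0.0,-0.001,0,0,0],[0.03,0.0,-0.001,0,0,0],[0.03,0,-0.002,0,0,0],[0.03,0,-0.002,0,0,0],[0.02,0,0,0,0,0],[0,0,0,0,0,0]]'
python3 - <<'E'
from h import *
goto([.5419,.0421,.14],7.2)
E
```

```text
time: 9.72
ee_pos: [0.538, 0.0456, 0.1756]
eef_rot: [0.541, -0.464, 0.455, -0.533]
ft_force: [0.3, -1.1, -1.4]
width: 0.0111
t 9.7167 tcp [0.538  0.0456 0.1756] F [ 0.31 -1.06 -1.44] M [-0.01 -0.16  0.04] w 0.0111
shift mm [ 4.1 35.6  3.9] turn [ 0.96  1.66 -0.15]
```

```bash
python3 -m jog '[[0.004,0.018,0.005,1,1.6,-0.1],[0,0.018,0.001,0,0,0],[0,0.018,0,0,0,0],[0,0.018,0,0,0,0],[0,0,0,0,0,0],[0,0,0,0,0,0]]'
python3 - <<'E'
from h import *
goto([.5419,.0421,.1],7.2)
a=[]
for n in("scene","side"):
    c=r.camera(n); np.savez(n+"2.npz",**c); u,v=proj(c,[.555,-.06,.1]).astype(int); print(n,u,v)
    a.append(cv2.resize(c["image"][v-30:v+30,u-25:u+25],(400,480),interpolation=cv2.INTER_CUBIC))
cv2.imwrite("pics/hook.png",np.hstack(a)[...,::-1])
E
```

```text
time: 10.22
ee_pos: [0.5404, 0.0414, 0.0949]
eef_rot: [0.531, -0.471, 0.466, -0.529]
ft_force: [0.5, -0.4, 0.9]
width: 0.0113
t 10.2167 tcp [0.5404 0.0414 0.0949] F [ 0.52 -0.38  0.86] M [ 0.05 -0.14 -0.03] w 0.0113
shift mm [-0.5 -5.1  1.6] turn [ 0.38 -0.18 -0.15]
scene 284 239
side 270 185
```

View pics/hook.png

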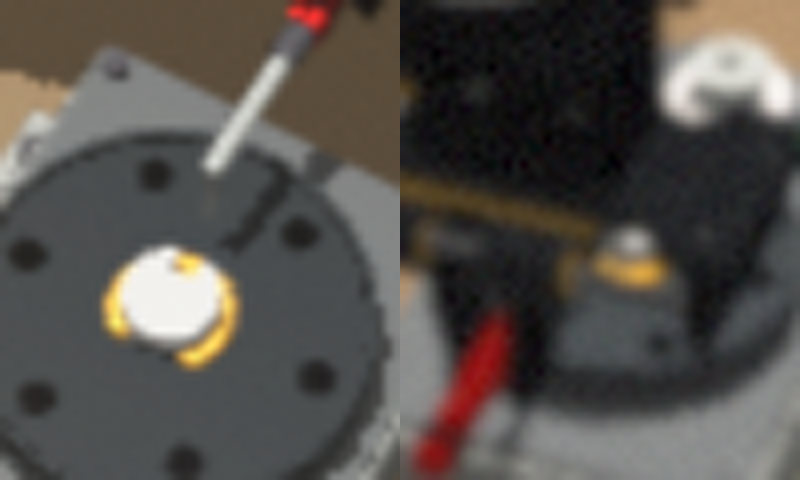

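```bash
python3 - <<'E'
from h import *
c=dict(np.load("scene2.npz")); f=lambda a,b,z: onplane(c,259+a/8-.5+.06,209+b/8-.5+.06,z)
o=np.array([.5571,-.0779]); a=np.radians(97.2); W=np.array([[np.cos(a),np.sin(a)],[-np.sin(a),np.cos(a)]])
for n,p in(("shaft top",(172,295,.1)),("slot top",(188,263,.09)),("shank end",(211,165,.139)),("tip",(208,218,.105)),("shank far",(275,62,.139))):
    X=f(*p); print(n,X.round(4),"wheel",(W@(X[:2]-o)*1000).round(1))
s=r.read_state(); print("tcp wheel",W@(s["ee_pos"][:2]-o)*1000)
E
```

```text
shaft top [ 0.5563 -0.0803  0.1   ] wheel [-2.3  1.1]
slot top [ 0.5507 -0.0637  0.09  ] wheel [14.9  4.6]
shank end [ 0.55   -0.0524  0.139 ] wheel [26.2  3.8]
tip [ 0.5505 -0.053   0.105 ] wheel [25.5  3.5]
shank far [ 0.5441 -0.0096  0.139 ] wheel [69.4  4.4]
tcp wheel [120.29627599   1.20711353]
```

```bash
python3 -m jog '[[0,0.007,0.002,0.4,-0.2,-0.1],[0,0.006,0,0,0,0],[0,0,0,0,0,0],[0,0,0,0,0,0]]'
cat >> h.py <<'E'
O=np.array([.5571,-.0779]); _a=np.radians(97.2); W=np.array([[np.cos(_a),np.sin(_a)],[-np.sin(_a),np.cos(_a)]])
def wh():
    s=r.read_state(); R=Ro.from_quat(s["eef_rot"]).as_matrix(); a=np.radians(7.2); z=np.array([np.cos(a),np.sin(a),0]); y=np.array([0,0,-1.]); T=np.c_[np.cross(y,z),y,z]
    p=W@(s["ee_pos"][:2]-O)*1000; F=W@s["ft_force"][:2]
    tip=s["ee_pos"]+R@[.096,-.0107,0]; t=W@(tip[:2]-O)*1000
    print("t %.2f tcp wheel x %.1f y %.1f z %.1f | nominal tip x %.1f y %.1f z %.1f | F %.1f %.1f %.1f"%(s["time"],*p,s["ee_pos"][2]*1000,*t,(tip[2]-.084)*1000,*F,s["ft_force"][2]),"M",s["torque"].round(2),"turn",np.degrees(Ro.from_matrix(R.T@T).as_rotvec()).round(2),"w",round(s["width"]*1000,1))
E
python3 -c "
from h import *
wh()"
```

```text
time: 10.65
ee_pos: [0.5447, 0.0423, 0.0841]
eef_rot: [-0.529, 0.466, -0.469, 0.532]
ft_force: [0.6, -0.5, -1.3]
width: 0.0116
t 10.65 tcp wheel x 120.8 y -2.8 z 84.1 | nominal tip x 24.8 y -2.8 z 10.9 | F -0.5 -0.5 -1.3 M [-0.03 -0.08 -0.03] turn [-0.37  0.06  0.02] w 11.6
```

```bash
python3 -m jog '[[0,0.001,-0.002,-0.3,0,0],[0,0,0,0,0,0],[0,0,0,0,0,0]]'
python3 -c "
from h import *
wh()"
```

```text
time: 10.9
ee_pos: [0.5429, 0.0421, 0.0837]
eef_rot: [-0.53, 0.467, -0.468, 0.531]
ft_force: [0.4, 0.2, -1.1]
width: 0.0116
t 10.90 tcp wheel x 120.8 y -1.0 z 83.7 | nominal tip x 24.8 y -1.1 z 10.5 | F 0.2 -0.4 -1.1 M [ 0.03 -0.06 -0.03] turn [-0.1   0.06  0.03] w 11.6
```

```bash
python3 -m jog '[[0.002,0,0,0,0,0],[0.002,0,0,0,0,0],[0,0,0,0,0,0]]'; python3 -c "
from h import *
wh()"; python3 -m jog '[[0.0015,0,-0.0005,0,0,0],[0.001,0,0,0,0,0],[0,0,0,0,0,0]]'; python3 -c "
from h import *
wh()"
```

```text
time: 11.15
ee_pos: [0.5437, 0.0377, 0.0841]
eef_rot: [-0.53, 0.467, -0.468, 0.531]
ft_force: [0.2, 0.1, -1.5]
width: 0.0112
t 11.15 tcp wheel x 116.4 y -1.2 z 84.1 | nominal tip x 20.4 y -1.3 z 10.9 | F 0.0 -0.2 -1.5 M [-0.01 -0.1   0.01] turn [-0.13  0.06  0.04] w 11.2
time: 11.4
ee_pos: [0.5437, 0.0346, 0.0842]
eef_rot: [-0.53, 0.467, -0.468, 0.531]
ft_force: [0.1, -0.2, -1.0]
width: 0.0116
t 11.40 tcp wheel x 113.3 y -0.8 z 84.2 | nominal tip x 17.3 y -0.8 z 11.0 | F -0.3 -0.1 -1.0 M [ 0.03 -0.08  0.02] turn [-0.14  0.03  0.05] w 11.6
```

```bash
for i in 1; do python3 -m jog '[[0.0015,0,-0.0004,0,0,0],[0.001,0,0,0,0,0],[0,0,0,0,0,0]]'; python3 -c "
from h import *
wh()"; done; python3 -m jog '[[0.0015,0,0,0,0,0],[0.0,0,0,0,0,0]]' | grep force; python3 -c "
from h import *
wh()"
```

```text
time: 11.65
ee_pos: [0.5436, 0.0317, 0.0842]
eef_rot: [-0.53, 0.467, -0.468, 0.531]
ft_force: [0.4, 0.5, -0.4]
width: 0.0111
t 11.65 tcp wheel x 110.4 y -0.3 z 84.2 | nominal tip x 14.5 y -0.3 z 11.0 | F 0.4 -0.5 -0.4 M [ 0.04 -0.07 -0.04] turn [-0.14  0.03  0.05] w 11.1
ft_force: [-0.4, -0.8, -0.7]
t 11.82 tcp wheel x 108.8 y -0.3 z 84.2 | nominal tip x 12.8 y -0.3 z 11.0 | F -0.7 0.5 -0.7 M [-0.06 -0.08  0.07] turn [-0.14  0.03  0.05] w 11.2
```

```bash
for i in 1 2 3; do case $i in *) python3 -m jog '[[0.001,0,0,0,0,0],[0,0,0,0,0,0]]' >/dev/null;; esac; python3 -c "
from h import *
wh()"; done
```

```text
t 11.98 tcp wheel x 107.7 y -0.3 z 84.2 | nominal tip x 11.7 y -0.3 z 11.0 | F -0.3 -0.1 -1.2 M [ 0.   -0.05 -0.  ] turn [-0.14  0.03  0.05] w 11.1
t 12.15 tcp wheel x 106.6 y -0.3 z 84.2 | nominal tip x 10.6 y -0.3 z 11.0 | F 0.0 0.1 -0.6 M [-0.01 -0.06  0.01] turn [-0.14  0.03  0.05] w 11.3
t 12.32 tcp wheel x 105.5 y -0.3 z 84.2 | nominal tip x 9.6 y -0.3 z 11.0 | F -1.0 -0.5 -1.2 M [-0.01 -0.12  0.03] turn [-0.14  0.04  0.04] w 11.1
```

```bash
python3 -m jog '[[0.001,0,0,0,0,0],[0,0,0,0,0,0]]' | grep -E "pos|for"; python3 -m jog '[[0.001,0,0,0,0,0],[0,0,0,0,0,0]]' | grep -E "pos|for"; python3 -c "
from h import *
wh()"
```

```text
ee_pos: [0.5443, 0.0258, 0.0842]
ft_force: [-0.2, -1.3, -1.0]
ee_pos: [0.5445, 0.0247, 0.0842]
ft_force: [0.4, -0.2, -1.1]
t 12.65 tcp wheel x 103.4 y -0.3 z 84.2 | nominal tip x 7.4 y -0.4 z 11.0 | F -0.2 -0.4 -1.1 M [-0.01 -0.11 -0.02] turn [-0.14  0.04  0.04] w 11.4
```

```bash
python3 -m jog '[[0.001,0,0,0,0,0],[0,0,0,0,0,0]]' | grep -E "pos|for"; python3 -c "
from h import *
wh()"
```

```text
ee_pos: [0.5446, 0.0236, 0.0842]
ft_force: [0.1, 0.0, -1.2]
t 12.82 tcp wheel x 102.3 y -0.3 z 84.2 | nominal tip x 6.3 y -0.3 z 11.0 | F 0.0 -0.1 -1.2 M [-0.05 -0.11 -0.01] turn [-0.14  0.04  0.04] w 11.4
```

```bash
python3 -m jog '[[0.001,0,0,0,0,0],[0,0,0,0,0,0]]' | grep -E "pos|for"; python3 -m jog '[[0.001,0,0,0,0,0],[0,0,0,0,0,0]]' | grep -E "pos|for"; python3 -c "
from h import *
wh()"
```

```text
ee_pos: [0.5448, 0.0229, 0.0843]
ft_force: [-0.8, 0.4, -0.9]
ee_pos: [0.5448, 0.0228, 0.0844]
ft_force: [0.1, 0.2, -0.8]
t 13.15 tcp wheel x 101.5 y -0.4 z 84.4 | nominal tip x 5.5 y -0.6 z 11.0 | F 0.2 -0.1 -0.8 M [ 0.17  0.03 -0.04] turn [-0.15  0.09 -0.05] w 11.7
```

```bash
python3 -m jog '[[0.001,0,0,0,0,0],[0,0,0,0,0,0]]' | grep -E "pos|for"; python3 -c "
from h import *
wh()"
```

```text
ee_pos: [0.5448, 0.0228, 0.0845]
ft_force: [-0.6, 2.2, -0.9]
t 13.32 tcp wheel x 101.5 y -0.4 z 84.5 | nominal tip x 5.4 y -0.7 z 11.0 | F 2.3 0.3 -0.9 M [ 0.25  0.04 -0.08] turn [-0.16  0.14 -0.11] w 11.4
```

```bash
python3 -m jog '[[-0.0008,0,0,0.1,0,0],[0,0,0,0,0,0]]' | grep -E "pos|for"; python3 -c "
from h import *
wh()"; python3 -m jog '[[0,0.0015,0,0,0,0],[0,0.0015,0,0,0,0],[0,0,0,0,0,0]]' | grep -E "pos|for"; python3 -c "
from h import *
wh()"
```

```text
ee_pos: [0.5447, 0.023, 0.0844]
ft_force: [-0.2, 0.7, -1.6]
t 13.48 tcp wheel x 101.6 y -0.4 z 84.4 | nominal tip x 5.6 y -0.5 z 11.0 | F 0.7 0.1 -1.6 M [ 0.04 -0.13  0.02] turn [-0.25  0.13 -0.06] w 10.9
ee_pos: [0.545, 0.0229, 0.0813]
ft_force: [-0.8, 0.1, -1.0]
t 13.73 tcp wheel x 101.5 y -0.6 z 81.3 | nominal tip x 5.5 y -0.8 z 7.9 | F 0.2 0.8 -1.0 M [ 0.21 -0.11  0.02] turn [-0.3   0.12 -0.04] w 11.3
```

```bash
python3 -m jog '[[-0.0009,0,0,-0.2,0.1,0],[0,0,0,0,0,0]]' | grep -E "for"; python3 -c "
from h import *
wh()"; python3 -m jog '[[0,0.0015,0,0,0,0],[0,0,0,0,0,0]]' | grep -E "for"; python3 -c "
from h import *
wh()"
```

```text
ft_force: [0.6, 0.5, -1.3]
t 13.90 tcp wheel x 101.9 y -0.5 z 81.1 | nominal tip x 5.9 y -0.4 z 7.7 | F 0.4 -0.7 -1.3 M [ 0.05 -0.05  0.01] turn [-0.06 -0.01 -0.01] w 11.5
ft_force: [-0.0, 1.1, -0.4]
t 14.07 tcp wheel x 101.5 y -0.5 z 79.3 | nominal tip x 5.5 y -0.4 z 6.0 | F 1.1 -0.1 -0.4 M [ 0.17 -0.05  0.03] turn [-0.04 -0.04  0.01] w 11.6
```

```bash
python3 -m jog '[[-0.0006,0.0015,0,0,0,0],[-0.0003,0,0,0,0,0]]' | grep -E "for"; python3 -c "
from h import *
wh()"; python3 -m jog '[[-0.0004,0.0015,0,0,0,0],[-0.0002,0,0,0,0,0]]' | grep -E "for"; python3 -c "
from h import *
wh()"
```

```text
ft_force: [-0.8, 0.5, -0.9]
t 14.23 tcp wheel x 102.2 y -0.4 z 77.6 | nominal tip x 6.2 y -0.3 z 4.3 | F 0.6 0.7 -0.9 M [ 0.02 -0.15 -0.04] turn [-0.04 -0.06  0.02] w 11.4
ft_force: [0.4, -0.9, -0.5]
t 14.40 tcp wheel x 102.7 y -0.3 z 75.8 | nominal tip x 6.7 y -0.2 z 2.6 | F -0.9 -0.3 -0.5 M [ 0.05 -0.07  0.06] turn [-0.03 -0.06  0.03] w 11.3
```

```bash
python3 -m jog '[[0.0002,0.001,0,0,0,0],[0,0,0,0,0,0]]' | grep -E "for"; python3 -c "
from h import *
wh()"; python3 -m jog '[[0,0.001,0,0,0,0],[0,0,0,0,0,0]]' | grep -E "for"; python3 -c "
from h import *
wh()"
```

```text
ft_force: [-0.1, 0.5, -0.4]
t 14.57 tcp wheel x 102.5 y -0.3 z 74.6 | nominal tip x 6.5 y -0.2 z 1.4 | F 0.5 0.1 -0.4 M [-0.   -0.08  0.03] turn [-0.02 -0.05  0.03] w 11.4
ft_force: [-0.5, 0.5, 0.1]
t 14.73 tcp wheel x 102.5 y -0.4 z 73.7 | nominal tip x 6.5 y -0.3 z 0.4 | F 0.5 0.4 0.1 M [-0.09 -0.16 -0.02] turn [-0.03 -0.06  0.03] w 11.3
```

```bash
python3 -m jog '[[0,0.0008,0,0,0,0],[0,0,0,0,0,0]]' | grep -E "for"; python3 -c "
from h import *
wh()"
```

```text
ft_force: [-0.1, 1.1, 1.5]
t 14.90 tcp wheel x 102.7 y -0.6 z 73.0 | nominal tip x 6.7 y -0.5 z -0.2 | F 1.1 -0.0 1.5 M [-0.04  0.02 -0.03] turn [-0.06 -0.05  0.03] w 11.6
```

```bash
python3 -m jog '[[-0.0005,-0.001,0,0,0,0],[0,0,0,0,0,0]]' | grep -E "for"; python3 -c "
from h import *
wh()"; python3 -m jog '[[-0.001,0,0,0,0,0]]' | grep -E "for"; python3 -c "
from h import *
wh()";python3 -m jog '[[-0.002,0,0,0,0,0]]' | grep -E "for"; python3 -c "
from h import *
wh()"
```

```text
ft_force: [0.8, 0.0, -1.0]
t 15.07 tcp wheel x 103.0 y -0.6 z 74.2 | nominal tip x 7.1 y -0.5 z 0.9 | F -0.1 -0.8 -1.0 M [-0.02 -0.11  0.  ] turn [-0.06 -0.05  0.04] w 11.4
ft_force: [0.2, -0.2, -1.3]
t 15.15 tcp wheel x 103.8 y -0.6 z 74.1 | nominal tip x 7.8 y -0.5 z 0.9 | F -0.2 -0.2 -1.3 M [-0.02 -0.11  0.03] turn [-0.06 -0.08  0.05] w 11.3
ft_force: [-0.0, -3.6, -1.3]
t 15.23 tcp wheel x 105.2 y -0.4 z 74.0 | nominal tip x 9.3 y -0.2 z 0.9 | F -3.6 0.5 -1.3 M [-0.88  0.03 -0.12] turn [-0.03 -0.11  0.09] w 11.6
```

```bash
python3 -m jog '[[-0.002,0,0,0,0,0]]' | grep -E "for"; python3 -c "
from h import *
wh()";python3 -m jog '[[-0.002,0,0,0,0,0]]' | grep -E "for"; python3 -c "
from h import *
wh()"
```

```text
ft_force: [0.3, -7.3, -1.3]
t 15.32 tcp wheel x 106.1 y -0.0 z 73.8 | nominal tip x 10.1 y 0.3 z 0.8 | F -7.3 0.6 -1.3 M [-1.56 -0.06 -0.06] turn [ 0.02 -0.17  0.17] w 11.0
ft_force: [0.7, -7.0, -1.5]
t 15.40 tcp wheel x 106.5 y 0.4 z 73.5 | nominal tip x 10.6 y 0.8 z 0.7 | F -7.0 0.1 -1.5 M [-1.72 -0.17 -0.01] turn [ 0.07 -0.24  0.29] w 11.1
```

```bash
python3 -m jog '[[-0.003,0,0.0004,0,0,0.2]]' | grep -E "for"; python3 -c "
from h import *
wh()";python3 -m jog '[[-0.004,0,0.0004,0,0,0.2]]' | grep -E "for"; python3 -c "
from h import *
wh()"
```

```text
ft_force: [1.0, -8.8, -1.1]
t 15.48 tcp wheel x 107.3 y 0.4 z 73.2 | nominal tip x 11.3 y 1.0 z 0.3 | F -8.9 0.1 -1.1 M [-2.3  -0.09 -0.1 ] turn [ 0.12 -0.34  0.26] w 11.3
ft_force: [-0.2, -12.4, -1.5]
t 15.57 tcp wheel x 108.1 y 0.5 z 72.8 | nominal tip x 12.2 y 1.3 z 0.0 | F -12.3 1.7 -1.5 M [-2.92 -0.08 -0.07] turn [ 0.19 -0.48  0.27] w 11.2
```

```bash
python3 -m jog '[[-0.004,-0.0006,0.0008,0.1,-0.3,0.2]]' | grep -E "for"; python3 -c "
from h import *
wh()";python3 -m jog '[[-0.004,-0.0006,0.0008,0.1,-0.3,0.2]]' | grep -E "for"; python3 -c "
from h import *
wh()"
```

```text
ft_force: [-0.6, -14.3, -2.3]
t 15.65 tcp wheel x 108.5 y 0.5 z 72.9 | nominal tip x 12.5 y 1.1 z 0.1 | F -14.1 2.4 -2.3 M [-3.21  0.05 -0.18] turn [ 0.2  -0.35  0.32] w 11.6
ft_force: [-0.7, -13.6, -1.1]
t 15.73 tcp wheel x 108.4 y 0.6 z 72.9 | nominal tip x 12.5 y 0.9 z 0.3 | F -13.4 2.4 -1.1 M [-3.13  0.05 -0.14] turn [ 0.22 -0.24  0.38] w 11.3
```

```bash
python3 -m jog '[[-0.005,-0.0006,0.0008,0.1,-0.2,0.3]]' | grep -E "for"; python3 -c "
from h import *
wh()";python3 -m jog '[[-0.0055,-0.0006,0.0008,0.1,-0.2,0.3]]' | grep -E "for"; python3 -c "
from h import *
wh()"
```

```text
ft_force: [-0.5, -14.8, -1.7]
t 15.82 tcp wheel x 108.9 y 0.7 z 72.9 | nominal tip x 13.0 y 1.0 z 0.2 | F -14.6 2.4 -1.7 M [-3.65  0.07 -0.18] turn [ 0.24 -0.24  0.38] w 11.8
ft_force: [-0.8, -16.4, -1.6]
t 15.90 tcp wheel x 109.4 y 1.0 z 72.8 | nominal tip x 13.5 y 1.4 z 0.1 | F -16.2 2.8 -1.6 M [-3.98  0.02 -0.15] turn [ 0.29 -0.28  0.39] w 11.3
```

```bash
python3 -m jog '[[-0.006,-0.0006,0.0015,0.2,-0.2,0.4]]' | grep -E "for"; python3 -c "
from h import *
wh()";python3 -m jog '[[-0.006,-0.0007,0.0015,0.2,-0.2,0.4],[-0.006,-0.0007,0.0015,0.2,-0.2,0.4]]' | grep -E "for"; python3 -c "
from h import *
wh()"
```

```text
ft_force: [-0.7, -18.4, -3.0]
t 15.98 tcp wheel x 109.9 y 0.7 z 72.5 | nominal tip x 14.0 y 1.2 z -0.2 | F -18.1 3.0 -3.0 M [-4.35  0.21 -0.25] turn [ 0.25 -0.33  0.35] w 11.4
ft_force: [-1.4, -18.2, -1.2]
t 16.15 tcp wheel x 110.1 y 0.4 z 72.2 | nominal tip x 14.2 y 1.2 z -0.6 | F -17.9 3.6 -1.2 M [-4.37  0.17 -0.27] turn [ 0.21 -0.49  0.3 ] w 11.2
```

```bash
cat >> h.py <<'E'
def pitch():
    w=r.camera("wrist"); P=pts(w); s=r.read_state(); R=Ro.from_quat(s["eef_rot"]).as_matrix(); Q=(P-s["ee_pos"])@R*1000
    hsv=cv2.cvtColor(w["image"],cv2.COLOR_RGB2HSV).astype(int); m=((hsv[...,0]<6)|(hsv[...,0]>174))&(hsv[...,1]>140)&(hsv[...,2]>60)&(abs(Q[...,2])<15)&(Q[...,1]>-80)&(Q[...,0]<-15)
    q=Q[m]; a=np.polyfit(q[:,0],q[:,1],1); b=np.polyfit(q[:,0],q[:,2],1); print("pitch deg",np.degrees(np.arctan(a[0])),"top y at x=-14",np.polyval(a,-14),"yaw",np.degrees(np.arctan(b[0])),"z",np.polyval(b,-14),"tail x",np.percentile(q[:,0],1))
E
python3 -c "
from h import *
wh(); pitch(); wh()
k=np.load('w4.npz'); r.camera=lambda n:dict(k)
r.read_state=lambda:dict(ee_pos=np.array([.528,.2218,.1913]),eef_rot=[-0.418,0.57,-0.569,0.42])
pitch()"
```

```text
t 16.15 tcp wheel x 110.1 y 0.4 z 72.2 | nominal tip x 14.2 y 1.2 z -0.6 | F -17.9 3.6 -1.2 M [-4.37  0.17 -0.27] turn [ 0.21 -0.49  0.3 ] w 11.2
pitch deg -1.6494610111832126 top y at x=-14 -49.77352585581887 yaw -0.8897406771141617 z 0.2534123185843582 tail x -61.14187536974996
t 16.20 tcp wheel x 110.1 y 0.4 z 72.2 | nominal tip x 14.1 y 1.2 z -0.6 | F -17.1 2.9 -2.0 M [-4.35  0.19 -0.23] turn [ 0.21 -0.5   0.3 ] w 11.5
pitch deg -0.2244968403849757 top y at x=-14 -50.63526137179107 yaw -0.22999542464496173 z -0.09751347844156102 tail x -61.29415393136466
```

```bash
python3 -m jog '[[-0.0068,-0.0004,0.001,0.2,-0.3,0.8],[-0.0068,-0.0004,0.001,0.2,-0.3,0.8]]' | grep -E "for"; python3 -c "
from h import *
wh()"
```

```text
ft_force: [0.7, -13.0, 1.1]
t 16.37 tcp wheel x 112.9 y 0.3 z 71.8 | nominal tip x 16.8 y 0.9 z -2.6 | F -13.0 1.0 1.1 M [-3.46 -0.16 -0.15] turn [ 0.06 -0.4  -0.62] w 11.4
```

```bash
python3 -m jog '[[-0.005,-0.0004,0.001,0.1,-0.2,0.0],[-0.005,-0.0004,0.001,0.1,-0.2,0.0]]' | grep -E "for"; python3 -c "
from h import *
wh();pitch()"
```

```text
ft_force: [0.3, -15.0, -0.6]
t 16.53 tcp wheel x 113.1 y -0.8 z 72.1 | nominal tip x 17.1 y 0.1 z -1.3 | F -14.9 1.6 -0.6 M [-3.71 -0.08 -0.14] turn [-0.   -0.5  -0.03] w 11.4
pitch deg -1.8270239293310369 top y at x=-14 -50.32232388199677 yaw -0.5673466346307032 z 0.22655345255752074 tail x -60.978401716941946
```

```bash
python3 -m jog '[[-0.006,-0.0004,0.0,0.0,-0.3,0.5],[-0.006,-0.0004,0.0,0.0,-0.3,0.4]]' | grep -E "for"; python3 -c "
from h import *
wh()"
```

```text
ft_force: [2.5, -16.9, -2.1]
t 16.75 tcp wheel x 113.9 y 0.3 z 72.0 | nominal tip x 17.9 y 0.9 z -1.5 | F -17.0 -0.4 -2.1 M [-4.37 -0.44 -0.02] turn [ 0.16 -0.37 -0.16] w 11.4
```

```bash
python3 -m jog '[[-0.0068,-0.0004,0.001,0.1,-0.3,0.4],[-0.0068,-0.0004,0.001,0.0,-0.3,0.3]]' | grep -E "for"; python3 -c "
from h import *
wh()"
```

```text
ft_force: [0.4, -5.9, 2.1]
t 16.92 tcp wheel x 117.4 y -0.7 z 72.2 | nominal tip x 21.4 y -0.3 z -1.5 | F -5.9 0.3 2.1 M [-1.72 -0.23 -0.04] turn [ 0.21 -0.27 -0.25] w 11.3
```

```bash
python3 -m jog '[[-0.003,-0.0003,0,0,-0.2,0],[-0.003,-0.0003,0,0,0,0],[-0.003,0,0,0,0,0]]' | grep -E "for"; python3 -c "
from h import *
wh()"
```

```text
ft_force: [0.5, -1.4, -0.1]
t 17.17 tcp wheel x 122.8 y -1.0 z 73.1 | nominal tip x 26.8 y -0.5 z -0.2 | F -1.4 -0.4 -0.1 M [-0.29 -0.15  0.  ] turn [ 0.2  -0.31 -0.01] w 11.4
```

```bash
python3 -m jog '[[-0.003,0,0,0,0,0],[-0.003,0,0,0,0,0],[-0.003,0,0,0,0,0]]' | grep -E "for"; python3 -c "
from h import *
wh(); pitch()
for n in('scene','wrist'):
    c=r.camera(n); hsv=cv2.cvtColor(c['image'],cv2.COLOR_RGB2HSV).astype(int); u,v=proj(c,[.555,-.06,.09]).astype(int)
    m=np.zeros(hsv.shape[:2],bool); m[max(v-25,0):v+25,max(u-25,0):u+25]=1; m&=(hsv[...,0]>12)&(hsv[...,0]<32)&(hsv[...,1]>120)&(hsv[...,2]>90)
    if m.any():
        q=np.array([W@(onplane(c,b,a,.088)[:2]-O) for a,b in np.argwhere(m)])*1000; print(n,m.sum(),q.mean(0),q.min(0),q.max(0))
"
```

```text
ft_force: [-0.1, -0.1, 0.8]
t 17.42 tcp wheel x 133.6 y -1.3 z 73.4 | nominal tip x 37.6 y -0.9 z -0.0 | F -0.1 0.1 0.8 M [-0.31 -0.15  0.02] turn [ 0.15 -0.26 -0.05] w 11.6
pitch deg -0.7960869629556471 top y at x=-14 -50.33962849588152 yaw -0.234113137835661 z 0.17017456561671035 tail x -60.30105910386591
scene 96 [34.38340888 -0.11941157] [ 15.8271634  -20.49290608] [49.47859983 21.32480156]
```

```bash
python3 -m jog '[[-0.002,0,0,0,0,0],[-0.001,0,0,0,0,0],[0,0,0,0,0,0],[0,0,0,0,0,0]]' | grep -E "for"; cat > ring.py <<'E'
from h import *
wh()
for n in('scene','side'):
    c=r.camera(n); np.savez(n+"3.npz",**c); hsv=cv2.cvtColor(c['image'],cv2.COLOR_RGB2HSV).astype(int); u,v=proj(c,[.555,-.06,.09]).astype(int)
    m=np.zeros(hsv.shape[:2],bool); m[v-25:v+25,u-25:u+25]=1; m&=(hsv[...,0]>12)&(hsv[...,0]<32)&(hsv[...,1]>120)&(hsv[...,2]>90)
    if m.any():
        q=np.array([W@(onplane(c,b,a,.088)[:2]-O) for a,b in np.argwhere(m)])*1000; print(n,m.sum(),q.mean(0),q.min(0),q.max(0), "z",np.percentile(pts(c)[m][:,2],[10,50,90]))
E
python3 ring.py
```

```text
ft_force: [0.2, -0.7, 0.7]
t 17.90 tcp wheel x 137.1 y -1.4 z 73.3 | nominal tip x 41.1 y -1.0 z -0.1 | F -0.7 -0.1 0.7 M [-0.22 -0.16 -0.06] turn [ 0.15 -0.21 -0.07] w 11.6
scene 101 [36.1050745   0.26893281] [ 18.07851113 -20.49290608] [52.11463131 21.1690375 ] z [0.08392395 0.0878458  0.09112016]
side 36 [48.06839716  5.64752381] [37.74678599 -5.73118949] [58.87979209 17.26956528] z [0.08472112 0.08896765 0.20965086]
```

```bash
python3 -m jog '[[0.0015,0,0,0,0,0],[0,-0.003,0,0,0,0],[0,-0.006,0,0,0,0],[0,-0.015,0,0,0,0],[0,-0.025,0,0,0,0],[0,-0.025,0,0,0,0],[0,-0.02,0,0,0,0],[0,-0.01,0,0,0,0],[0,0,0,0,0,0]]' | grep -E "for"; python3 ring.py; python3 -c "
from h import *
pitch(); goto([.5311,.222,.19],-17.6)
c=r.camera('scene'); u,v=proj(c,[.555,-.06,.09]).astype(int); w=r.camera('side'); a,b=proj(w,[.555,-.06,.09]).astype(int)
f=lambda k,u,v:cv2.resize(k['image'][v-30:v+30,u-25:u+25],(400,480),interpolation=cv2.INTER_CUBIC)
cv2.imwrite('pics/off.png',np.hstack([f(c,u,v),f(w,a,b)])[...,::-1])"
```

```text
ft_force: [0.4, 0.7, -0.6]
t 18.75 tcp wheel x 135.8 y 0.1 z 182.6 | nominal tip x 39.8 y 0.4 z 108.9 | F 0.7 -0.5 -0.6 M [-0.   -0.14  0.04] turn [ 0.37 -0.2  -0.19] w 11.1
scene 107 [36.90166639  0.32810449] [ 18.07851113 -20.49290608] [53.43020288 21.1690375 ] z [0.08433157 0.08775712 0.09061895]
side 107 [39.21484976 -1.3857228 ] [ 14.16426196 -24.63356937] [58.87979209 21.10259364] z [0.08313767 0.08638461 0.08951994]
pitch deg -0.295221482671974 top y at x=-14 -51.52418166949113 yaw 0.004615047903579049 z 0.6763327431357938 tail x -61.31197401186161
t 18.9 tcp [0.5385 0.0564 0.1793] F [-0.4   0.01 -1.03] M [-0.02 -0.16 -0.01] w 0.0115
shift mm [-165.3  -10.2   12.7] turn [ 0.65 24.6  -0.08]
```

View pics/off.png

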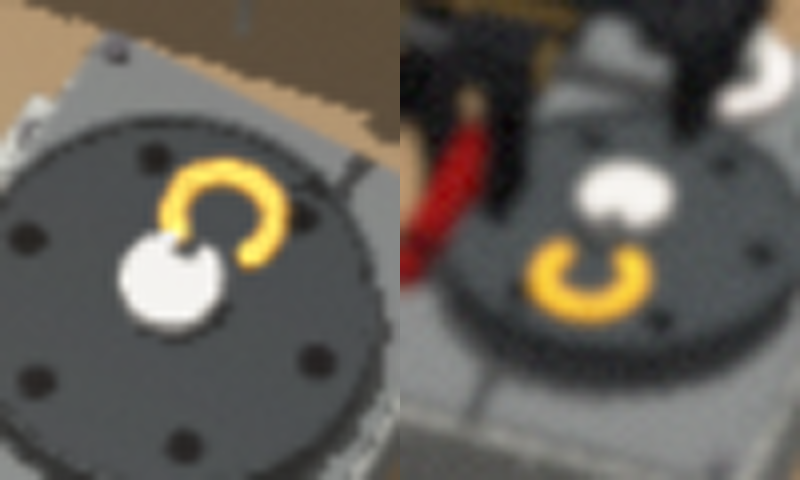

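Step 3 looks done. In the picture the ring lies flat and loose beside the shaft, centre about 32–37 mm from the axis, and the pick is still level in the grip. Now I'll take the pick back to its rest.

```bash
python3 -m jog '[[0,-0.003,0,0.2,6.2,0],[0,-0.003,0,0.2,6.2,0],[0,-0.003,0,0.2,6.2,0],[0,-0.002,0,0,6.0,0],[-0.026,0,-0.01,0,0,0],[-0.026,0,-0.01,0,0,0],[-0.026,0,-0.01,0,0,0],[-0.026,0,-0.01,0,0,0],[-0.026,0,-0.01,0,0,0],[-0.015,0,-0.005,0,0,0],[0,0,0,0,0,0]]' | grep for; python3 -c "
from h import *
goto([.5311,.222,.19],-17.6)"
```

```text
ft_force: [-0.3, 0.2, -0.7]
t 19.9167 tcp [0.527  0.2134 0.1765] F [-0.29  0.17 -0.67] M [-0.04 -0.09  0.02] w 0.0114
shift mm [ -9.4 -13.5   0.8] turn [ 1.21 -1.61  0.4 ]
```

```bash
python3 -m jog '[[-0.009,0.03,0.001,1.2,-1.6,0.4],[0,0.03,0,0,0,0],[0,0.03,0,0,0,0],[0,0.02,0,0,0,0],[0,0,0,0,0,0],[0,0,0,0,0,0]]' | grep for; python3 -c "
from h import *
goto([.5311,.222,.045],-17.6)"
```

```text
ft_force: [0.6, 0.1, -0.6]
t 20.4167 tcp [0.528  0.2205 0.058 ] F [ 0.61  0.14 -0.62] M [-0.   -0.12 -0.01] w 0.0111
shift mm [-2.4 13.   2.6] turn [0.25 0.23 0.15]
```

```bash
python3 -m jog '[[-0.002,0.01,0.0025,0.2,0.2,0.1],[0,0,0,0,0,0],[0,0,0,0,0,0]]' | grep for; python3 -c "
from h import *
goto([.5311,.222,.0],-17.6); pitch()"
```

```text
ft_force: [0.0, 0.6, -0.7]
t 20.6667 tcp [0.5325 0.221  0.0491] F [ 0.01  0.59 -0.71] M [-0.03 -0.11  0.  ] w 0.0113
shift mm [-0.5 49.1 -1.7] turn [-0.05 -0.09 -0.01]
pitch deg 2.5012012221812308 top y at x=-14 -48.813927717791564 yaw 0.2956356065387447 z 0.18465372936995172 tail x -61.439236672019774
```

```bash
python3 -m jog '[[0,0.01,-0.0012,0,0,0],[0,0.01,0,0,0,0],[0,0,0,0,0,0],[0,0,0,0,0,0]]' | grep for; python3 -c "
from h import *
goto([.5311,.222,.0044],-17.6)"
```

```text
ft_force: [-0.5, 0.5, -0.5]
t 21.05 tcp [0.5327 0.2217 0.0291] F [-0.52  0.55 -0.51] M [ 0.02 -0.17  0.06] w 0.0115
shift mm [ 0.2 24.7 -1.8] turn [-0.24 -0.12 -0.11]
```

```bash
python3 -m jog '[[0,0.004,-0.002,-0.2,-0.1,-0.1],[0,0.005,-0.001,0,0,0],[0,0.005,0,0,0,0],[0,0,0,0,0,0]]' | grep for; python3 -c "
from h import *
goto([.5311,.222,.0044],-17.6)"
```

```text
ft_force: [0.4, 0.6, -1.4]
t 21.3833 tcp [0.5295 0.2228 0.0138] F [ 0.39  0.56 -1.38] M [-0.02 -0.05 -0.  ] w 0.0113
shift mm [0.3 9.4 1.7] turn [-0.02  0.    0.  ]
```

```bash
python3 -m jog '[[0,0.004,0.0009,0,0,0],[0,0.003,0,0,0,0],[0,0,0,0,0,0]]' | grep for; python3 -c "
from h import *
goto([.5311,.222,.0044],-17.6)"; python3 -m jog '[[0,0.0015,0,0,0,0],[0,0,0,0,0,0]]' | grep for; python3 -c "
from h import *
goto([.5311,.222,.0044],-17.6)"
```

```text
ft_force: [0.4, -0.3, -1.3]
t 21.6333 tcp [0.5304 0.2225 0.0059] F [ 0.45 -0.27 -1.28] M [-0.06 -0.04  0.04] w 0.0115
shift mm [0.3 1.5 0.8] turn [-0.01  0.01  0.  ]
ft_force: [-0.5, 0.7, -0.5]
t 21.8 tcp [0.5306 0.2226 0.0044] F [-0.53  0.65 -0.51] M [-0.02 -0.    0.02] w 0.0113
shift mm [ 0.4 -0.   0.6] turn [-0.02  0.01 -0.01]
```

```bash
python3 -m jog '[[0,0,0,0,0,0],[0,0,0,0,0,0],[0,0,0,0,0,0],[0,0,0,0,0,0],[0,0,0,0,0,0],[0,0,0,0,0,0],[0,0,0,0,0,0]]' -0.1 | grep -E "for|wid"; python3 -m jog '[[0,-0.01,0,0,0,0],[0,-0.02,0,0,0,0],[0,-0.03,0,0,0,0],[0.015,-0.03,0,0,0,0],[0.02,-0.03,0,0,0,0],[0.02,-0.03,0,0,0,0],[0.02,-0.02,0,0,0,0],[0,0,0,0,0,0]]' | grep -E "for|wid"
python3 - <<'E'
from h import *
c=r.camera("wrist"); save(c,"end.png"); u0,v0=proj(c,[.5337,.2356,.054]).astype(int); print(u0,v0,r.read_state()["ee_pos"])
hsv=cv2.cvtColor(c["image"],cv2.COLOR_RGB2HSV).astype(int); red=((hsv[...,0]<6)|(hsv[...,0]>174))&(hsv[...,1]>130)&(hsv[...,2]>50); m=np.zeros_like(red); m[max(v0-90,0):v0+90,u0-20:u0+20]=1; red&=m
q=np.array([onplane(c,b,a,.054)[:2] for a,b in np.argwhere(red)]).astype(np.float32); print(cv2.minAreaRect(q)); l=cv2.fitLine(q,cv2.DIST_L2,0,.001,.001).ravel(); print(np.degrees(np.arctan2(l[1],l[0])),"z",np.percentile(pts(c)[red][:,2],[10,50,90]))
E
python3 ring.py; python3 -c "
from h import *
b=np.load('scene0.npz')['image'].astype(int); c=r.camera('scene')['image']; cv2.imwrite('pics/fin.png',c[...,::-1])"
```

```text
ft_force: [-0.1, -0.3, -0.4]
width: 0.0382
ft_force: [-0.1, 0.3, 0.2]
width: 0.0391
275 92 [0.50528116 0.15242431 0.18461112]
((0.5351377129554749, 0.23588430881500244), (0.09527633339166641, 0.012287733145058155), 72.03623962402344)
72.294014 z [0.05366667 0.05494719 0.05601965]
t 23.10 tcp wheel x 235.0 y 22.5 z 184.6 | nominal tip x 147.6 y 62.2 z 111.2 | F 0.3 -1.4 1.1 M [ 0.1  -0.03 -0.02] turn [  0.1  -24.4   -0.08] w 39.3
scene 106 [36.7457368  0.3124194] [ 18.07851113 -20.49290608] [52.11463131 21.1690375 ] z [0.08437149 0.08843709 0.09054742]
side 5 [ 77.93584667 -42.73543023] [ 72.43393435 -45.26833107] [ 85.1407048  -40.27783775] z [0.29733931 0.30252438 0.30553934]
```

View pics/fin.png

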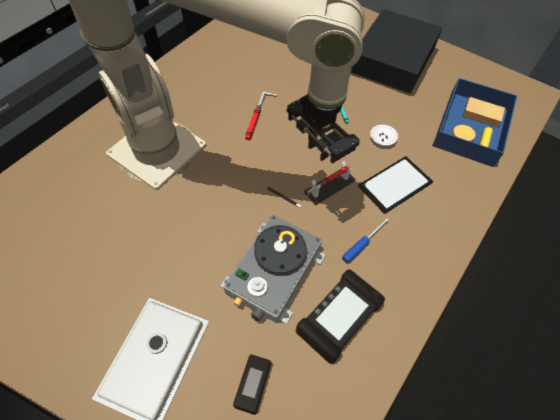

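The pick lies in its rest at (0.535, 0.236), within 2 mm and 0.3° of where it started and at the same height. The ring lies on the wheel, the gripper is clear, and the bystanders I can see are where they were. Handing in.

```bash
python3 -c "
from bench import r
print(r.close_job())"
```

```text
the job is handed in; nothing more can be done
None
```

The ring is off the shaft and lying loose on the wheel, the pick is back in its rest, and I handed the job in at about 23 s of the 50 s. Handing in returned no verdict.

**What I did:** I felt the pick's tip along the slot floor, which put the hook about 4 mm shorter than nominal. I then went down to the wheel's face behind the ring and pulled the ring out along the slot.

**Forces:** The highest pull I read at the wrist was about 18 N. Contacts with the shaft and wheel read about 2 N or less. These are readings at the end of each move, so a brief peak in between could have been missed.

**Last checks:**
- **Ring:** flat on the wheel's face, with its centre about 31–35 mm from the shaft axis (scene camera). The side camera had put it nearer 38 mm just after the pull; its last look was blocked by the arm and gave nothing usable. Both values are within the 27–50 mm range.
- **Pick:** within 2 mm and 0.3° of where it started, at the same height, with the gripper open and clear of it.
- **Bystanders:** those in view look unmoved in the final picture. I compared by eye and did not measure; the marker was hidden behind the arm in that picture.

**What disagreed:**
- **Failed first grasp:** the fingers closed above the handle without moving the pick. The wrist range image showed the finger ends about 29 mm behind the reported TCP, so I gripped that much lower.
- **Pick tilt in the grip:** a wrist check during the pull showed the pick tilted about 1.5°. It was level again before I laid it back. A later 2.5° reading just above the rest was probably other red items in view; I did not confirm that.

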